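# Close the lid of a vacuum manifold on its locating pin and hold the seal

### The arm

A 7-joint arm with a two-finger parallel gripper is mounted at the origin on the work surface. World frame = base frame: x ahead of the robot, y to its left, z up, the work surface at z = 0. Lengths are in m, angles in rad, forces in N, time in s.
With the tool pointing down it reaches from about 0.4 to 0.85 m from the base axis. Payload 4.4 kg.
Tool frame: the origin (TCP) lies between the finger pads, 19 mm behind the fingertips; this is the grasp point; z points along the fingers, y is the line along which they close (so a half turn about z gives the same grasp; the last joint's range is limited). The gripper opens to 94 mm and grips with 3 to 60 N. Pads are 16 mm wide; open, the fingers measure 119 mm over their backs; the gripper's body (75 mm by 177 mm) begins 78 mm behind the grasp point.
Start: joints at [-1.25, 0.628, 0.038, 1.517, -0.027, 0.996, -0.02], TCP at [0.245, 0.602, 0.224] pointing down, gripper open.
Joint ranges: [-3.06, 3.06], [-0.37, 2.12], [-1.25, 1.32], [0.18, 2.47], [-1.1, 4.24], [0.23, 1.98], [-2.94, 2.94]. Speed limits (rad/s): [2.57, 2.57, 3.14, 3.14, 3.14, 3.14, 3.14].

### API

Orientations are given as a rotation vector (axis times angle).
In Python, from workcell import sense, grab_frame, camera_model, sign_off gives the robot as it stands.
- The arm moves only by the tool send_rows, never from a script. Its argument "motion" is a list of rows, each a list of 4 numbers: the shift along the tool's x, y, z in a scale on which 1.0 is 100 cm, then the turn about the tool's z in fractions of the full range, 1 being 90 degrees. A call has exactly 10 rows; each row is the pose to reach, as a shift and turn from the pose commanded when the call began, along the tool's axes at that moment; what a row does not reach only later rows make up. A row lasts 1/12 s, in which the tool goes at most 41.7 mm and 7.16 degrees, less where a joint would pass 70% of its speed; a pose out of reach is approached as far as the arm can. Shift and turn numbers lie between -1 and 1, and a call with a number outside is refused. A call with a gripper value outside its range is refused whole. "grip" is the closure, from 0 (fully open) to 1 (shut), set as the call begins (left out, the last holds). The fingers move at their own pace and stop on an object; "grip_force" is the grip in N (left out, the last holds). Time passes only in rows, so rows that repeat a pose let the fingers close, or fill a call up. It gives the time, the measured TCP pose, the force, the opening and the grip force at its end, in the units of the state.
- sense(): the state, without advancing time (a new reading comes with each control period).
- grab_frame(name): name is "scene" or "top"; returns the picture (420x560x3 uint8, red, green, blue); there is no depth.
- camera_model(name): a dict with "camera_matrix" (3x3 intrinsics, pixels), "rvec" (rotation vector, rad) and "tvec" (3), from world to camera coordinates, as OpenCV has them. Camera axes: x right, y down, z forward; pixel columns grow to the right and rows downward; lengths in m; the calibration is good to about 2 mm. A picture is of the moment at which its call begins. camera_model takes no time and is no camera call.
- sign_off(): hands the job in; it is judged then, once.
The state is a dict: "clock": time; "joint_pos": joint angles; "dq": joint speeds; "tau": joint torques, N m; "tool_pos": TCP position; "ee_rot": TCP orientation; "force": force on the tool from outside, world axes, zero at the start; "moment": the same for the moment, N m; "gripper_width": finger opening in m; "gripper_force": force on a finger pad.
Only numpy, scipy, OpenCV 4.12 (cv2) and the standard library are available. Lean on these libraries where they do the work, as an engineer would, in place of code of your own. Each camera call takes 0.05 s, during which the arm holds its last target. There are 200 camera calls.

### The job

The lid of the small vacuum manifold has been left drawn back off its locating pin. Take it by its handle and, keeping it low (never more than about 3 cm above the gasket), slide it over the pin until the blind hole under the lid drops on and the lid lies square on the chamber; then press it down, firmly but without ramming it, until the gasket is squeezed by more than half of the 5 mm it stands up. Finish while still gripping the handle and pressing, ready for the vacuum to be turned on, and leave the things around it alone.

Things in the scene. Friction and masses are not known exactly. Their poses are not given: they have to be found in the camera images.
- manifold: Vacuum manifold, fixed to the bench: clear chamber (tubes inside) with a dark grey flange 216 x 104 mm, long side along x, its top 110 mm above the bench. Origin: under the chamber's centre, on the bench; z up. A steel locating pin stands on the flange at x = +95 mm, y = 0, the end with the vacuum gauge. A black gasket frame, 164 x 92 mm outside, is centred on the flange, 5 mm proud of it.
- pin_top (a point): Centre of the top of the steel locating pin: 10 mm diameter, 12 mm high above the flange (7 mm above the unloaded gasket; top 122 mm above the bench), its edge slightly rounded. Visible at the start, hidden once the lid is over it.
- gasket (a joint): How far the gasket frame is squeezed down, in m: 0 free (top 115 mm above the bench), 0.005 flush with the flange. Springy, about 3.5 N per mm: the lid's own weight squeezes it by 1.2 to 1.7 mm, half (2.5 mm) takes about 9 N in all, flush 17.5 N in all.
- lid: White lid, loose, 0.43 to 0.6 kg: plate 216 x 104 x 16 mm, long side along x; origin at the centre of its flat underside, z up. Starts flat on the gasket, drawn back 32 to 55 mm from the pin end and turned up to 0.2 rad. Bar handle in the middle; eight ports at x +-36, +-68, y +-32 mm, 28 mm tall. Seated, its origin lies over the manifold's origin, their x axes alike.
- lid_handle (a point): Centre of the steel handle bar, 100 mm long along the lid's x axis, 14 mm wide, 12 mm high, on two posts 42 mm either side of its centre. The centre is 54 mm above the lid's underside, 38 mm above its top face; no ports within 25 mm of the middle in x.
- lid_hole (a point): Centre of the mouth of the blind hole in the lid's underside: 12.5 mm diameter, chamfered 1 mm, 13.5 mm deep, at x = +95 mm, y = 0 of the lid, under the end nearest the pin. It does not show on top.
- wash_bottle: Bystander: white plastic bottle, 62 mm across, 150 mm high, origin under its centre.
- beaker: Bystander: glass beaker, 66 mm across, 85 mm high, origin under its centre.
- column_box: Bystander: closed blue carton lying flat, 300 x 75 x 36 mm, origin under its centre.
- tube_rack: Bystander: purple tube rack with capped tubes, 100 x 160 mm, 112 mm high, origin under its centre.
There are look-alikes about, which are no part of the job. Of the things shaped like the lid, the white one is meant.

How it is judged:
By the outcome, as a careful person would: the job done as asked, in the order asked, and still so for the second after the job is handed in, while the arm keeps its last pose, push and grip.
It also fails if it takes over 35 s, if anything falls off the work surface, if the arm or the gripper's body presses on something with over 40 N, if the wrist force passes 120 N, or if a joint passes its speed limit or range.

## Working session

There is one attempt and no reset: what is moved stays moved. The work goes in short steps, Python scripts to look and compute and a tool call to move; the robot and the scene stay as the last step left them, time stands still between calls to the robot, and variables do not carry over. Pictures are saved under pics/ and viewed, at most 10 in all, crops included, and the job is handed in when it is done.

Besides the shell and the picture viewer there is one more tool, called after ">>>" by a JSON object that holds its "api" and its "payload". send_rows: Moves the arm, as the interface text tells. Its arguments: {"type":"object","properties":{"motion":{"type":"array","items":{"type":"array","items":{"type":"number"}}},"grip":{"type":"number"},"grip_force":{"type":"number"}},"required":["motion"]}

```bash
mkdir -p pics
cat > h.py <<'E'
import numpy as np, cv2
from workcell import sense, grab_frame, camera_model, sign_off
def snap(n,f):
    im=grab_frame(n); cv2.imwrite(f,im[:,:,::-1]); return im
def crop(f,o,x0,y0,x1,y1,s):
    im=cv2.imread(f)[y0:y1,x0:x1]; cv2.imwrite(o,cv2.resize(im,None,fx=s,fy=s,interpolation=cv2.INTER_CUBIC))
def cam(n):
    m=camera_model(n); K=np.array(m["camera_matrix"],float); R=cv2.Rodrigues(np.array(m["rvec"],float))[0]; return K,R,np.array(m["tvec"],float).ravel()
def ray(n,p):
    K,R,t=cam(n); d=R.T@np.linalg.solve(K,[p[0],p[1],1.]); return -R.T@t,d/np.linalg.norm(d)
def at_z(n,p,z):
    c,d=ray(n,p); return c+d*(z-c[2])/d[2]
def tri(p1,p2,a="scene",b="top"):
    c1,d1=ray(a,p1); c2,d2=ray(b,p2)
    s=np.linalg.lstsq(np.c_[d1,-d2],c2-c1,rcond=None)[0]
    q1=c1+s[0]*d1; q2=c2+s[1]*d2; return (q1+q2)/2,np.linalg.norm(q1-q2)
def proj(n,P):
    K,R,t=cam(n); q=K@(R@np.array(P,float)+t); return q[:2]/q[2]
E
python3 - <<'E'
from h import *
np.set_printoptions(precision=4,suppress=True)
a=snap("scene","pics/s0.png");b=snap("top","pics/t0.png")
for n in("scene","top"):
    K,R,t=cam(n);print(n,K[0,0],-R.T@t,R[2])
s=sense();print(s["tool_pos"],s["ee_rot"],s["force"],s["clock"])
E
```

```text
scene 479.51371556987704 [ 0.9876 -0.7176  1.3207] [-0.2916  0.518  -0.8042]
top 487.50290227016023 [0.4075 0.0374 1.6504] [ 0.1007  0.0012 -0.9949]
[0.245  0.6015 0.2235] [-0.6038 -3.0827  0.0026] [0.0565 0.1807 0.342 ] 0.1
```

View pics/s0.png

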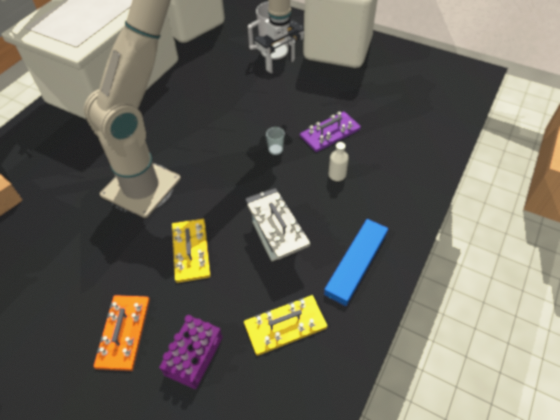

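View pics/t0.png

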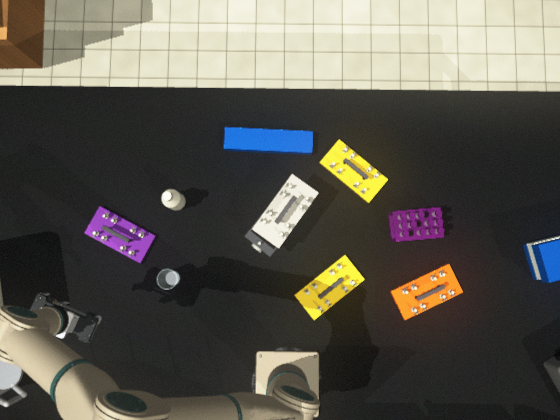

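Several things share the lid's shape. In the scene and top views they are:
- purple: scene (330,130), top (120,234)
- yellow: scene (190,250), top (330,288)
- yellow: scene (285,325), top (354,170)
- orange: scene (122,332), top (427,292)
- white: scene (277,222), top (285,213)

Only the white one fits: it's white, sits on a dark flange, and has a pin at its free end, at about top (258,245). I'll confirm that in enlarged crops.

Run:
```python
from h import *
crop("pics/s0.png","pics/s0c.png",235,175,325,270,6)
crop("pics/t0.png","pics/t0c.png",235,165,330,265,6)
```

```text
(no output)
```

View pics/s0c.png

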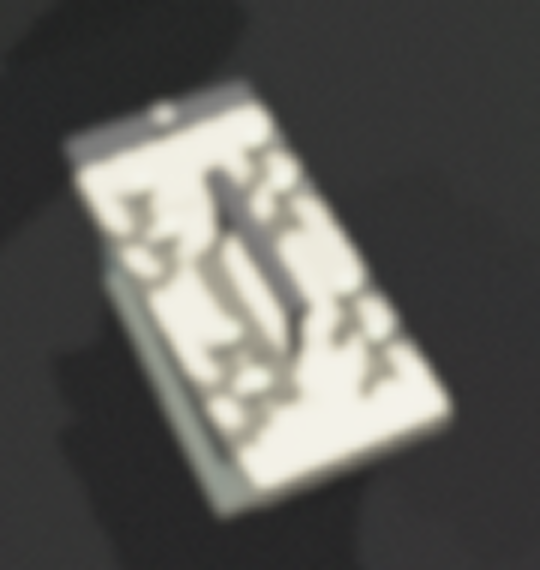

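View pics/t0c.png

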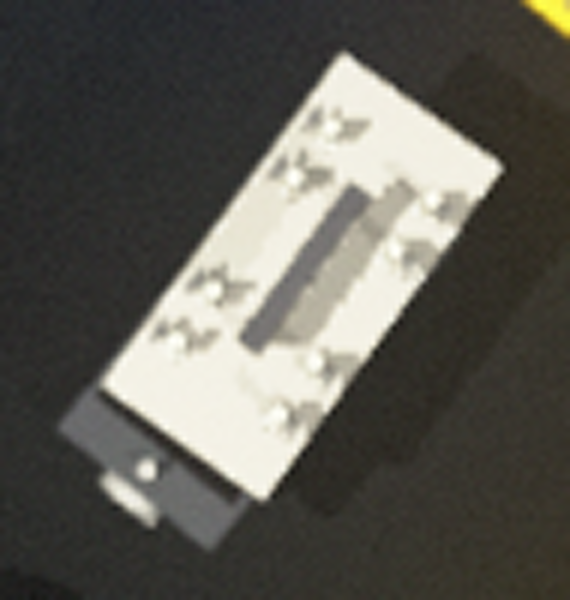

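The crops show a white lid on the clear chamber, with the dark flange and steel pin exposed at scene crop (163,113) and top crop (147,468). The handle bar runs between (217,178) and (298,312) in the scene crop, and between (253,345) and (358,190) in the top crop.

```bash
cat > m.py <<'E'
from h import *
np.set_printoptions(precision=4,suppress=True)
S=lambda x,y:((x+.5)/6-.5+235,(y+.5)/6-.5+175)
T=lambda x,y:((x+.5)/6-.5+235,(y+.5)/6-.5+165)
P={}
for k,s,t in [("pin",(163,113),(147,468)),("hA(front)",(217,178),(253,345)),("hB",(298,312),(358,190)),
 ("fl1",(65,143),(60,428)),("fl2",(245,83),(212,550)) ,("l1",(77,175),(102,387)),("l2",(262,105),(265,500)),("l3",(452,408),(503,168)),("l4",(258,490),(342,52))]:
    try:
        p,e=tri(S(*s),T(*t)); P[k]=p; print(k,p,round(e,4))
    except Exception as ex: print(k,ex)
E
python3 - <<'E'
from m import *
# heights-known from top view
for k,t,z in [("pin",(147,468),.122),("fl1",(60,428),.11),("fl2",(212,550),.11),("l1",(102,387),.1295),("l2",(265,500),.1295),("l3",(503,168),.1295),("l4",(342,52),.1295),("hA",(253,345),.1735),("hB",(358,190),.1735)]:
    p=at_z("top",T(*t),z);print(k,p[:2]);P["t"+k]=p
for k,s,z in [("pin",(163,113),.122),("l1",(77,175),.1295),("l2",(262,105),.1295),("l3",(452,408),.1295),("l4",(258,490),.1295),("fl1",(65,143),.11),("fl2",(245,83),.11),("hA",(217,178),.1735),("hB",(298,312),.1735)]:
    print("scene",k,at_z("scene",S(*s),z)[:2])
ang=lambda a,b:np.degrees(np.arctan2(*(P[a]-P[b])[[1,0]]))
print("lid ang",ang("tl1","tl4"),ang("tl2","tl3"),ang("thA","thB"),ang("tl1","tl2")-90,"flange",ang("tfl1","tfl2")-90)
print("ctr",sum(P["tl%d"%i] for i in (1,2,3,4))/4,(P["thA"]+P["thB"])/2)
print([np.linalg.norm(P[a]-P[b]) for a,b in [("tl1","tl4"),("tl2","tl3"),("tl1","tl2"),("tl3","tl4"),("tfl1","tfl2"),("thA","thB")]])
E
```

```text
pin [0.4552 0.0942 0.1198] 0.003
hA(front) [0.5183 0.0405 0.1626] 0.0004
hB [ 0.5966 -0.0136  0.1654] 0.0036
fl1 [0.4399 0.1081 0.089 ] 0.1034
fl2 [0.4549 0.0853 0.1499] 0.0959
l1 [0.4615 0.0858 0.099 ] 0.1029
l2 [0.4802 0.0585 0.1753] 0.0961
l3 [ 0.6498 -0.0622  0.177 ] 0.0946
l4 [ 0.6421 -0.0397  0.0965] 0.1036
pin [0.4563 0.095 ]
fl1 [0.4773 0.1416]
fl2 [0.4142 0.0608]
l1 [0.4979 0.1188]
l2 [0.4402 0.0333]
l3 [ 0.6151 -0.0897]
l4 [ 0.6758 -0.0048]
hA [0.5174 0.0403]
hB [ 0.597  -0.0122]
scene pin [0.4551 0.0918]
scene l1 [0.4394 0.0296]
scene l2 [0.5022 0.1162]
scene l3 [ 0.6773 -0.008 ]
scene l4 [ 0.6157 -0.0941]
scene fl1 [0.4136 0.0574]
scene fl2 [0.4787 0.139 ]
scene hA [0.5229 0.0334]
scene hB [ 0.5979 -0.0197]
lid ang 145.2137725623959 144.87846290008613 146.558627536222 -34.05385114044662 flange -37.982784689581536
ctr [0.5573 0.0144 0.1295] [0.5572 0.014  0.1735]
[np.float64(0.21657505765044568), np.float64(0.21383333169927649), np.float64(0.10311328389230429), np.float64(0.10436602231878433), np.float64(0.10248501080108734), np.float64(0.09541681881120347)]
```

The corner labels were swapped between the two views. Once matched they agree to about 3 mm. I'll refine the lid and manifold poses with a sub-pixel edge fit.

```bash
cat > fit.py <<'E'
from h import *
from scipy.optimize import least_squares
from scipy.ndimage import map_coordinates, gaussian_filter
np.set_printoptions(precision=4,suppress=True)
def edgepts(n,img,P0,P1,N=25,w=5,rev=None,sign=0):
    """subpixel strongest edge along normals of the projected segment; returns pixel points"""
    g=gaussian_filter(img.astype(float).mean(2),.7); out=[]
    a,b=proj(n,P0),proj(n,P1); u=(b-a)/np.linalg.norm(b-a); v=np.array([-u[1],u[0]])
    s=np.arange(-w,w+.01,.25)
    for f in np.linspace(.06,.94,N):
        q=a+f*(b-a); l=q+s[:,None]*v
        d=np.gradient(map_coordinates(g,[l[:,1],l[:,0]],order=3)); d=d*sign if sign else abs(d)
        k=int(np.argmax(d))
        if 0<k<len(s)-1 and d[k]>1.5:
            c=d[k-1]-2*d[k]+d[k+1]; out.append(q+(s[k]+.25*.5*(d[k-1]-d[k+1])/c)*v)
    return np.array(out)
def fit(n,img,segs,z,x0,w=5,it=4,pts=[]):
    """segs: list of (local xy 0, local xy 1); pose x,y,yaw at height z; pts: (local xyz, pixel)"""
    L=lambda p,q,zz: [p[0]+np.cos(p[2])*q[0]-np.sin(p[2])*q[1],p[1]+np.sin(p[2])*q[0]+np.cos(p[2])*q[1],zz]
    x=np.array(x0,float)
    for i in range(it):
        E=[edgepts(n,img,L(x,a,z),L(x,b,z),w=max(2,w-i)) for a,b in segs]
        def res(p):
            r=[]
            for (a,b),e in zip(segs,E):
                if len(e)<3: continue
                A,B=proj(n,L(p,a,z)),proj(n,L(p,b,z)); u=(B-A)/np.linalg.norm(B-A)
                r+=list((e-A)@np.array([-u[1],u[0]]))
            for q,px in pts: r+=list(8*(proj(n,L(p,q[:2],q[2]))-px))
            return np.array(r)
        s=least_squares(res,x,loss="soft_l1",f_scale=.3); x=s.x
    return x,np.median(abs(res(x))),[len(e) for e in E]
c=[(.108,.052),(.108,-.052),(-.108,-.052),(-.108,.052)]
LID=[(c[0],c[1]),(c[1],c[2]),(c[2],c[3]),(c[3],c[0])]
FL=[(c[0],c[1])]
E
python3 - <<'E'
from fit import *
from m import S,T
img={n:cv2.imread(f"pics/{n[0]}0.png") for n in("scene","top")}
pins={"scene":np.array(S(163,113)),"top":np.array(T(147,468))}
for n in img:
    l,r,k=fit(n,img[n],LID,.1296,[.5573,.013,np.radians(145.3)],w=4)
    print(n,"lid",l,np.degrees(l[2]),r,k)
    for z in(.1246,.1346): print("   z",z,fit(n,img[n],LID,z,l,w=2)[0])
    pin=at_z(n,pins[n],.122)
    m0=[pin[0]+.095*np.cos(np.radians(38)),pin[1]-.095*np.sin(np.radians(38)),np.radians(142)]
    m,r,k=fit(n,img[n],FL,.11,m0,w=3,pts=[((.095,0,.122),pins[n])])
    print("  man",m,np.degrees(m[2]),r,k,"pin",pin[:2])
    d=np.array([np.cos(l[2]),np.sin(l[2])]);print("  hole",l[:2]+.095*d,"pin-hole",pin[:2]-l[:2]-.095*d)
from m import P
tr=lambda s,t:print(tri(S(*s),T(*t)))
for s,t in [((77,175),(265,500)),((262,105),(102,387)),((452,408),(342,52)),((258,490),(503,168))]: tr(s,t)
E
```

```text
pin [0.4552 0.0942 0.1198] 0.003
hA(front) [0.5183 0.0405 0.1626] 0.0004
hB [ 0.5966 -0.0136  0.1654] 0.0036
fl1 [0.4399 0.1081 0.089 ] 0.1034
fl2 [0.4549 0.0853 0.1499] 0.0959
l1 [0.4615 0.0858 0.099 ] 0.1029
l2 [0.4802 0.0585 0.1753] 0.0961
l3 [ 0.6498 -0.0622  0.177 ] 0.0946
l4 [ 0.6421 -0.0397  0.0965] 0.1036
scene lid [0.5585 0.0104 2.5267] 144.7714813801743 0.4848725873006626 [25, 25, 25, 25]
   z 0.1246 [0.557  0.0133 2.5263]
   z 0.1346 [0.5601 0.0075 2.5273]
  man [0.5293 0.0342 2.4774] 141.9429444854281 0.11366801219788518 [25] pin [0.4551 0.0918]
  hole [0.4809 0.0652] pin-hole [-0.0258  0.0266]
top lid [0.5576 0.0151 2.5272] 144.79657923076525 0.15225255949185412 [25, 25, 25, 25]Traceback (most recent call last):
  File "<stdin>", line 8, in <module>
  File "fit.py", line 31, in fit
    s=least_squares(res,x,loss="soft_l1",f_scale=.3); x=s.x
    return func(*args, **kwargs)
    result = trf(vector_fun.fun, vector_fun.jac, x0, f0, J0, lb, ub, ftol, xtol,
                 gtol, max_nfev, x_scale, loss_function, tr_solver,
                 tr_options.copy(), verbose, callbac
[... 301 characters left out ...]
)
             ~~~~~~~~~~~~~~~~^^^^^^^^^^^^^^^^^
    return np.atleast_1d(self.fun(x))
                         ~~~~~~~~^^^
    return self.f(x, *self.args, **self.kwargs)
           ~~~~~~^^^^^^^^^^^^^^^^^^^^^^^^^^^^^^
  File "fit.py", line 27, in res
    A,B=proj(n,L(p,a,z)),proj(n,L(p,b,z)); u=(B-A)/np.linalg.norm(B-A)
        ~~~~^^^^^^^^^^^^
  File "h.py", line 18, in proj
    K,R,t=cam(n); q=K@(R@np.array(P,float)+t); return q[:2]/q[2]
          ~~~^^^
  File "h.py", line 8, in cam
    m=camera_model(n); K=np.array(m["camera_matrix"],float); R=cv2.Rodrigues(np.array(m["rvec"],float))[0]; return K,R,np.array(m["tvec"],float).ravel()
ValueError: time passes only in moves, steps and waits
```

```bash
sed -i 's/^def cam(n)/import functools\n@functools.cache\ndef cam(n)/' h.py; sed -i '/^P={}/,$d' m.py
cat > run.py <<'E'
from fit import *
from m import S,T
img={n:cv2.imread(f"pics/{n[0]}0.png") for n in("scene","top")}
pins={"scene":np.array(S(163,113)),"top":np.array(T(147,468))}
# sub-pixel pin: bright blob centroid
for n in img:
    g=img[n].astype(float).mean(2); u,v=np.round(pins[n]).astype(int)
    w=g[v-3:v+4,u-3:u+4]; w=np.clip(w-(w.min()+.6*(w.max()-w.min())),0,None); yy,xx=np.mgrid[v-3:v+4,u-3:u+4]
    print(n,"pin px",pins[n],"blob",(w*xx).sum()/w.sum(),(w*yy).sum()/w.sum())
for n in img:
    l,r,k=fit(n,img[n],LID,.1296,[.5573,.013,np.radians(145.3)],w=3)
    print(n,"lid",l,np.degrees(l[2]),r,k)
    pin=at_z(n,pins[n],.122)
    m0=[pin[0]+.095*np.cos(np.radians(38)),pin[1]-.095*np.sin(np.radians(38)),np.radians(142)]
    m,r,k=fit(n,img[n],FL,.11,m0,w=3,pts=[((.095,0,.122),pins[n])])
    print("  man",m,np.degrees(m[2]),r,k,"pin",pin[:2])
    d=np.array([np.cos(l[2]),np.sin(l[2])]);print("  hole",l[:2]+.095*d,"pin-hole",pin[:2]-l[:2]-.095*d, "man-lid",m[:2]-l[:2])
for s,t in [((77,175),(265,500)),((262,105),(102,387)),((452,408),(342,52)),((258,490),(503,168)),((65,143),(212,550)),((245,83),(60,428))]: print(tri(S(*s),T(*t)))
E
python3 run.py
```

```text
scene pin px [261.75   193.4167] blob 262.33474576271186 194.24615995762713
top pin px [259.0833 242.5833] blob 258.73702623906706 243.25519922254617
scene lid [0.5585 0.0104 2.5267] 144.7714813801743 0.4848725873006626 [25, 25, 25, 25]
  man [0.5293 0.0342 2.4774] 141.9429444854281 0.11366801219788518 [25] pin [0.4551 0.0918]
  hole [0.4809 0.0652] pin-hole [-0.0258  0.0266] man-lid [-0.0292  0.0237]
top lid [0.5576 0.0151 2.5272] 144.79657923076525 0.15225255949185412 [25, 25, 25, 25]
  man [0.5309 0.0364 2.4755] 141.8344042471607 0.12791930385576708 [24] pin [0.4563 0.095 ]
  hole [0.48   0.0699] pin-hole [-0.0237  0.0252] man-lid [-0.0267  0.0213]
(array([0.4391, 0.0325, 0.1264]), np.float64(0.0028851844201120396))
(array([0.4991, 0.1197, 0.1236]), np.float64(0.001968720638490664))
(array([ 0.6763, -0.0051,  0.125 ]), np.float64(0.0006166409183364096))
(array([ 0.6149, -0.0907,  0.1243]), np.float64(0.002131918653659231))
(array([0.4132, 0.0601, 0.107 ]), np.float64(0.002544826048791018))
(array([0.4773, 0.1417, 0.1063]), np.float64(0.00036182529998487903))
```

```bash
cat > go.py <<'E'
from h import *
from scipy.spatial.transform import Rotation as Ro
np.set_printoptions(precision=3,suppress=True)
def to(P,ang):
    """print shift (cm, tool axes) and turn (deg) to bring tool to P with handle direction ang (deg, mod 180)"""
    s=sense(); R=Ro.from_rotvec(s["ee_rot"]).as_matrix()
    a=np.degrees(np.arctan2(R[1,0],R[0,0])); t=-(ang-a)   # tool z is down
    t=(t+90)%180-90
    print("clock",s["clock"],"pos",np.array(s["tool_pos"]),"z-axis",R[:,2],"xdir deg",a,"F",np.array(s["force"]),"w",s["gripper_width"],"q7",s["joint_pos"][6])
    print("shift cm",R.T@(np.array(P)-s["tool_pos"])*100,"turn",t)
if __name__=="__main__":
    import sys; to([float(v) for v in sys.argv[1:4]],float(sys.argv[4]))
E
python3 go.py .558 .013 .224 144.8
```

```text
clock 0.1 pos [0.245 0.601 0.223] z-axis [-0.001 -0.002 -1.   ] xdir deg 157.83447011440003 F [0.057 0.181 0.342] w 0.09410870838167612 q7 -0.020011886420292134
shift cm [-51.19  -42.688   0.019] turn 13.034470114400023
```

The manual's scale: shifts go in shares of 100 cm and turns go in shares of 90 degrees. Converting my numbers, -27.2 cm is -0.272, -24.2 cm is -0.242, 10 degrees is 0.1111.

>>> {"api": "send_rows", "payload": {"motion": [[-0.012, -0.01, 0, 0.0056], [-0.031, -0.026, 0, 0.0111], [-0.058, -0.048, 0, 0.0222], [-0.088, -0.074, 0, 0.0333], [-0.119, -0.099, 0, 0.0444], [-0.15, -0.125, 0, 0.0556], [-0.18, -0.15, 0, 0.0722], [-0.211, -0.176, 0, 0.0889], [-0.242, -0.202, 0, 0.1], [-0.272, -0.227, 0, 0.1111]], "grip": 0}}

```text
clock: 0.93
tool_pos: [0.4119, 0.287, 0.2241]
ee_rot: [-0.872, -3.018, 0.001]
force: [0.2, -0.4, 0.4]
gripper_width: 0.0937
gripper_force: 0.0
```

```bash
python3 go.py .558 .013 .224 144.8
```

```text
clock 0.9333 pos [0.412 0.287 0.224] z-axis [-0. -0. -1.] xdir deg 147.78009292588894 F [ 0.168 -0.39   0.352] w 0.09370611840615291 q7 0.403020106052847
shift cm [-26.971 -15.388   0.021] turn 2.9800929258889255
```

Converted, -27 cm is -0.27, -3.5 cm is -0.035, 3 degrees is 0.0333.

>>> {"api": "send_rows", "payload": {"motion": [[-0.035, -0.02, 0, 0.0033], [-0.07, -0.04, 0, 0.0067], [-0.104, -0.059, 0, 0.0111], [-0.139, -0.079, 0, 0.0156], [-0.174, -0.099, 0, 0.02], [-0.208, -0.119, 0, 0.0244], [-0.239, -0.136, 0, 0.0289], [-0.256, -0.146, 0, 0.0311], [-0.266, -0.152, 0, 0.0333], [-0.27, -0.154, 0, 0.0333]]}}

```text
clock: 1.77
tool_pos: [0.5583, 0.0131, 0.2239]
ee_rot: [-0.953, -2.993, 0.001]
force: [0.0, -0.2, 0.7]
gripper_width: 0.0941
gripper_force: 0.0
```

```bash
python3 go.py .558 .013 .168 144.8
```

```text
clock 1.7667 pos [0.558 0.013 0.224] z-axis [-0.001 -0.001 -1.   ] xdir deg 144.66201085920486 F [ 0.022 -0.193  0.714] w 0.09414035482304739 q7 0.9654102614885566
shift cm [ 0.019 -0.016  5.588] turn -0.13798914079515612
```

>>> {"api": "send_rows", "payload": {"motion": [[0, 0, 0.006, 0], [0, 0, 0.015, 0], [0, 0, 0.025, 0], [0, 0, 0.034, 0], [0, 0, 0.042, 0], [0, 0, 0.049, 0], [0, 0, 0.054, 0], [0, 0, 0.056, 0], [0, 0, 0.056, 0], [0, 0, 0.056, 0]]}}

```text
clock: 2.6
tool_pos: [0.5582, 0.015, 0.1684]
ee_rot: [0.949, 2.995, 0.0]
force: [0.1, -0.1, 0.4]
gripper_width: 0.0942
gripper_force: 0.0
```

```bash
python3 - <<'E'
from h import *
snap("scene","pics/s1.png");snap("top","pics/t1.png")
crop("pics/s1.png","pics/s1c.png",225,160,335,270,5)
E
python3 go.py .558 .013 .168 144.8
```

```text
clock 2.7 pos [0.558 0.015 0.169] z-axis [ 0.001  0.    -1.   ] xdir deg 144.83128320711572 F [ 0.259 -0.186  0.55 ] w 0.09410581117998898 q7 0.9771267774796787
shift cm [-0.084 -0.188  0.069] turn 0.03128320711570609
```

View pics/s1c.png

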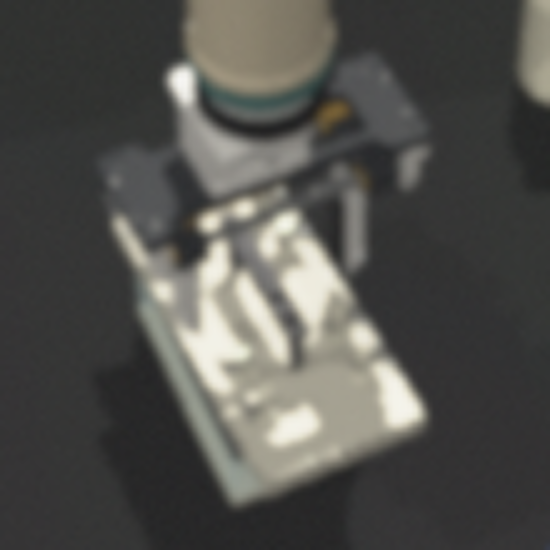

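The open fingers straddle the handle at about (270,250) in this crop, so I'm closing.

>>> {"api": "send_rows", "payload": {"motion": [[0, 0, 0, 0], [0, 0, 0, 0], [0, 0, 0, 0], [0, 0, 0, 0], [0, 0, 0, 0], [0, 0, 0, 0], [0, 0, 0, 0], [0, 0, 0, 0], [0, 0, 0, 0], [0, 0, 0, 0]], "grip": 1, "grip_force": 45}}

```text
clock: 3.53
tool_pos: [0.558, 0.0151, 0.1682]
ee_rot: [-0.949, -2.995, 0.0]
force: [-0.9, -0.8, -0.8]
gripper_width: 0.031
gripper_force: 0.0
```

```bash
python3 go.py .558 .013 .168 144.8
```

```text
clock 3.5333 pos [0.558 0.015 0.168] z-axis [-0.  0. -1.] xdir deg 144.8379274853182 F [-0.939 -0.805 -0.769] w 0.03101282267818896 q7 0.9771017780237684
shift cm [-0.119 -0.17   0.025] turn 0.037927485318192566
```

>>> {"api": "send_rows", "payload": {"motion": [[0, 0, 0, 0], [0, 0, 0, 0], [0, 0, 0, 0], [0, 0, 0, 0], [0, 0, 0, 0], [0, 0, 0, 0], [0, 0, 0, 0], [0, 0, 0, 0], [0, 0, 0, 0], [0, 0, 0, 0]]}}

```text
clock: 4.37
tool_pos: [0.5579, 0.015, 0.1682]
ee_rot: [-0.949, -2.995, 0.0]
force: [-2.1, -2.5, -0.4]
gripper_width: 0.0137
gripper_force: 45.0
```

```bash
python3 go.py .558 .013 .168 144.8
```

```text
clock 4.3667 pos [0.558 0.015 0.168] z-axis [-0. -0. -1.] xdir deg 144.83372876172754 F [-2.054 -2.474 -0.364] w 0.013708267410541982 q7 0.9770920364300161
shift cm [-0.121 -0.158  0.021] turn 0.03372876172753081
```

Converted, -1.3 cm is -0.013, -1.2 cm is -0.012.

>>> {"api": "send_rows", "payload": {"motion": [[0, 0, -0.001, 0], [0, 0, -0.003, 0], [0, 0, -0.005, 0], [0, 0, -0.007, 0], [0, 0, -0.009, 0], [0, 0, -0.011, 0], [0, 0, -0.012, 0], [0, 0, -0.013, 0], [0, 0, -0.013, 0], [0, 0, -0.013, 0]]}}

```text
clock: 5.2
tool_pos: [0.558, 0.0151, 0.1813]
ee_rot: [0.949, 2.995, 0.0]
force: [-0.2, 0.2, -5.0]
gripper_width: 0.0136
gripper_force: 45.0
```

```bash
python3 - <<'E'
from h import *
snap("scene","pics/s2.png");snap("top","pics/t2.png")
a=cv2.imread("pics/s2.png")[160:270,225:335];b=cv2.imread("pics/t2.png")[160:270,225:335]
cv2.imwrite("pics/c2.png",cv2.resize(np.hstack([a,b]),None,fx=3.6,fy=3.6,interpolation=cv2.INTER_CUBIC))
E
python3 go.py .558 .013 .168 144.8
```

```text
clock 5.3 pos [0.558 0.015 0.181] z-axis [-0.  0. -1.] xdir deg 144.83324998985375 F [-0.274 -0.238 -4.57 ] w 0.01348241347226159 q7 0.97426753863137
shift cm [-0.124 -0.164  1.318] turn 0.0332499898537435
```

View pics/c2.png

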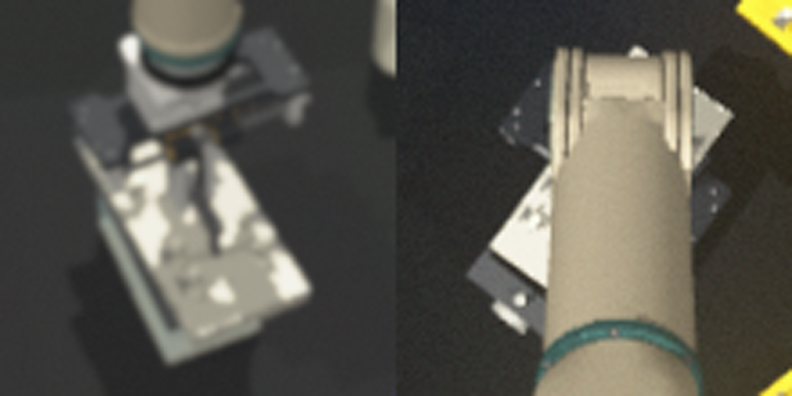

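```bash
cat > refit.py <<'E'
from fit import *
t2=cv2.imread("pics/t2.png"); s2=cv2.imread("pics/s2.png")
L2=[((.108,-.048),(.108,-.020)),((.095,-.052),(.045,-.052)),((-.108,.048),(-.108,.020)),((-.100,.052),(-.075,.052))]
for sub in ([0,1,2,3],[0,1,2],[0,1]):
    l,r,k=fit("top",t2,[L2[i] for i in sub],.1427,[.5578,.0148,np.radians(144.8)],w=3)
    print("top",sub,l,np.degrees(l[2]),r,k,"hole",l[:2]+.095*np.array([np.cos(l[2]),np.sin(l[2])]))
# right long side in scene: local y=-.052 edge? use back edge & sides
for y in (.052,):
    l,r,k=fit("scene",s2,[((-.108,-.045),(-.108,.045)),((-.1,.052),(.02,.052)),((-.1,-.052),(.0,-.052))],.1427,[.5585,.0104,np.radians(144.8)],w=3)
    print("scene",l,np.degrees(l[2]),r,k)
# pin: ellipse of bright blob, several thresholds, both pictures
for f in("t0","t2"):
    g=cv2.imread(f"pics/{f}.png").astype(float).mean(2)[238:249,253:265]
    print(np.round(g).astype(int))
E
python3 refit.py
```

```text
top [0, 1, 2, 3] [0.559  0.0169 2.5277] 144.82439937962607 0.13444998166348252 [25, 25, 25, 25] hole [0.4813 0.0717]
top [0, 1, 2] [0.5598 0.0181 2.5447] 145.7980675971927 0.05484089500109492 [25, 25, 25] hole [0.4813 0.0715]
top [0, 1] [0.5589 0.0176 2.5315] 145.04234501699574 0.03148016069107378 [25, 25] hole [0.481 0.072]
scene [0.5598 0.0109 2.5388] 145.4604629556162 0.6454409684469047 [19, 25, 25]
[[106 106 107 106 107 106  95  77  50  48  68 150]
 [105 108 108 107 107 103 106 100  74  56  47  52]
 [107 107 105  99  96  99 100 108 103  82  53  44]
 [105 106 106 104  99 124 153 136  98  89  69  62]
 [109 108 107 108 121 184 219 192  83  73  82  95]
 [136 117 107 109 138 215 235 217  89  86  96 108]
 [178 160 128 106 122 178 211 186  89 108 108 111]
 [203 208 185 145 108 114 120 105 107 108 106 109]
 [198 223 224 206 153 118 109 108 103 108 109 107]
 [140 215 233 230 215 171 117 107 108 109 107 107]
 [ 78 150 209 232 231 222 166 126 111 107 108 107]]
[[107 109 107 106 106 107  93  73  50  46  61 135]
 [109 106 108 105 105 103 103 101  76  59  45  48]
 [111 109 105  98  98  99 103 111 103  85  55  48]
 [112 107 108 103 101 124 152 137  98  91  71  64]
 [111 109 109 107 127 186 219 191  82  78  81  96]
 [137 114 108 108 139 212 235 222  87  85  92 113]
 [179 160 129 107 123 181 211 189  89 107 108 107]
 [201 206 186 146 109 113 122 105 108 107 109 108]
 [195 223 225 205 152 122 110 110 107 110 107 109]
 [138 215 231 232 213 175 118 107 107 110 110 108]
 [ 76 150 212 233 233 222 164 126 106 107 109 107]]
```

```bash
cat >> refit.py <<'E'
print("----")
t0=cv2.imread("pics/t0.png")
for f,im,z in(("t0",t0,.1296),("t1",cv2.imread("pics/t1.png"),.1296),("t2",t2,.1427)):
  for sub in ([0,1,2,3],[0,1,2],[1,2],[0,1]):
    l,r,k=fit("top",im,[L2[i] for i in sub],z,[.5578,.0155,np.radians(144.8)],w=3)
    print(f,sub,l,np.degrees(l[2]),r,"hole",l[:2]+.095*np.array([np.cos(l[2]),np.sin(l[2])]))
E
python3 refit.py | sed -n '/----/,$p'
```

```text
----
t0 [0, 1, 2, 3] [0.5578 0.0153 2.5253] 144.68987048202382 0.1579513045736745 hole [0.4803 0.0702]
t0 [0, 1, 2] [0.5586 0.0164 2.5415] 145.61496043382107 0.03559450787420499 hole [0.4802 0.0701]
t0 [1, 2] [0.5585 0.0156 2.5314] 145.0397165614971 0.02795315213802435 hole [0.4807 0.0701]
t0 [0, 1] [0.5576 0.0159 2.5269] 144.781199972367 0.026591808710943562 hole [0.48   0.0707]
t1 [0, 1, 2, 3] [0.5578 0.0153 2.5241] 144.6211152441486 0.15360609048702117 hole [0.4803 0.0703]
t1 [0, 1, 2] [0.5588 0.0166 2.5432] 145.7172280156947 0.05497843419516884 hole [0.4803 0.0701]
t1 [1, 2] [0.5587 0.0156 2.5315] 145.04528999839562 0.0440361152818709 hole [0.4808 0.07  ]
t1 [0, 1] [0.5575 0.0159 2.5259] 144.7215202094141 0.030460793815250187 hole [0.48   0.0708]
t2 [0, 1, 2, 3] [0.559  0.0169 2.5277] 144.82439937449675 0.13444998204158065 hole [0.4813 0.0717]
t2 [0, 1, 2] [0.5598 0.0181 2.5447] 145.79806754575515 0.05484093859414776 hole [0.4813 0.0715]
t2 [1, 2] [0.5597 0.0172 2.5338] 145.17386205657925 0.0490930761320399 hole [0.4817 0.0715]
t2 [0, 1] [0.5589 0.0176 2.5315] 145.04234298484982 0.031480304103208914 hole [0.481 0.072]
```

```bash
python3 go.py .5302 .0347 .1813 141.8
```

```text
clock 5.3 pos [0.558 0.015 0.181] z-axis [-0.  0. -1.] xdir deg 144.83324998985375 F [-0.274 -0.238 -4.57 ] w 0.01348241347226159 q7 0.97426753863137
shift cm [ 3.399  0.009 -0.012] turn 3.0332499898537435
```

Converted, 3.4 cm is 0.034, 3.25 cm is 0.0325, 3 degrees is 0.0333.

>>> {"api": "send_rows", "payload": {"motion": [[0.002, 0, 0, 0.0033], [0.006, 0, 0, 0.0067], [0.011, 0, 0, 0.0111], [0.016, 0, 0, 0.0167], [0.021, 0, 0, 0.0222], [0.026, 0, 0, 0.0278], [0.03, 0, 0, 0.0311], [0.0325, 0, 0, 0.0333], [0.034, 0, 0, 0.0333], [0.034, 0, 0, 0.0333]]}}

```text
clock: 6.13
tool_pos: [0.53, 0.0349, 0.1813]
ee_rot: [-1.026, -2.969, -0.0]
force: [-0.5, 0.2, -5.3]
gripper_width: 0.0134
gripper_force: 45.0
```

```bash
cat > r3.py <<'E'
from fit import *
import sys
snap("top","pics/t3.png"); snap("scene","pics/s3.png")
from go import to
to([.5302,.0347,.1813],141.8)
t=cv2.imread("pics/t3.png")
a=cv2.imread("pics/s3.png")[160:270,225:335];b=t[160:270,225:335]
cv2.imwrite("pics/c3.png",cv2.resize(np.hstack([a,b]),None,fx=3.6,fy=3.6,interpolation=cv2.INTER_CUBIC))
L2=[((.108,-.048),(.108,-.020)),((.095,-.052),(.045,-.052)),((-.108,.048),(-.108,.020)),((-.100,.052),(-.075,.052))]
for sub in ([0,1,2,3],[0,1,2],[1,2],[0,1]):
    l,r,k=fit("top",t,[L2[i] for i in sub],.1427,[.5311,.0364,np.radians(141.9)],w=3)
    print(sub,l,np.degrees(l[2]),r,"hole",l[:2]+.095*np.array([np.cos(l[2]),np.sin(l[2])]))
E
python3 r3.py
```

```text
clock 6.2333 pos [0.53  0.035 0.181] z-axis [ 0. -0. -1.] xdir deg 141.831664057446 F [ 0.131  0.508 -5.013] w 0.013274149104306231 q7 0.8944618602190892
shift cm [ 0.032 -0.002  0.001] turn 0.031664057445993876
[0, 1, 2, 3] [0.531 0.037 2.473] 141.7100594024773 0.10502256892104783 hole [0.456 0.096]
[0, 1, 2] [0.531 0.038 2.485] 142.40070354123455 0.0254086271058985 hole [0.456 0.096]
[1, 2] [0.531 0.037 2.478] 141.9563855817591 0.01822353889595399 hole [0.457 0.096]
[0, 1] [0.531 0.038 2.48 ] 142.1205364934258 0.022260376588941953 hole [0.456 0.096]
```

View pics/c3.png

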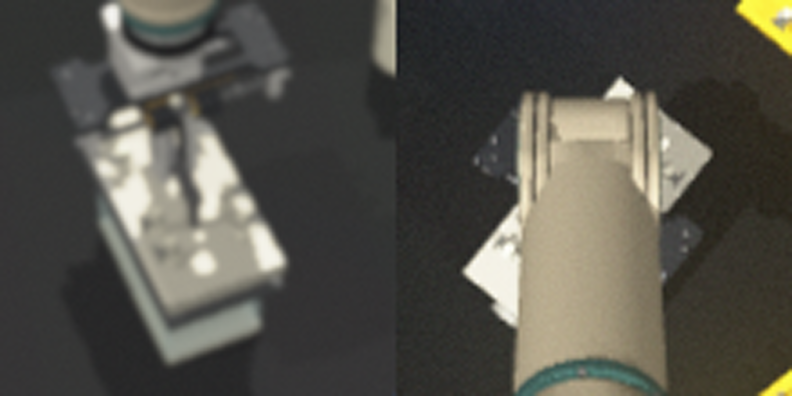

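Converted, 0.65 cm is 0.0065, 0.6 cm is 0.006.

>>> {"api": "send_rows", "payload": {"motion": [[0, 0, 0.001, 0], [0, 0, 0.002, 0], [0, 0, 0.003, 0], [0, 0, 0.004, 0], [0, 0, 0.0045, 0], [0, 0, 0.005, 0], [0, 0, 0.0055, 0], [0, 0, 0.006, 0], [0, 0, 0.0065, 0], [0, 0, 0.0065, 0]]}}

```text
clock: 7.07
tool_pos: [0.5302, 0.0346, 0.1747]
ee_rot: [-1.027, -2.969, 0.0]
force: [0.5, 0.0, -4.6]
gripper_width: 0.0131
gripper_force: 45.0
```

```bash
python3 -c "
from workcell import sense
s=sense();print(s['force'],s['moment'],s['tool_pos'],s['ee_rot'])"
```

```text
[ 0.53348782  0.03048526 -4.55621012] [-0.01561078 -0.02136538  0.05501365] [0.53018368 0.0346329  0.17465928] [-1.02697735e+00 -2.96884646e+00  1.09864061e-04]
```

The force hasn't changed and the lid is now below the pin top, so the pin has entered the hole. I'll keep lowering.

>>> {"api": "send_rows", "payload": {"motion": [[0, 0, 0.001, 0], [0, 0, 0.002, 0], [0, 0, 0.0025, 0], [0, 0, 0.003, 0], [0, 0, 0.0035, 0], [0, 0, 0.004, 0], [0, 0, 0.0045, 0], [0, 0, 0.005, 0], [0, 0, 0.0055, 0], [0, 0, 0.006, 0]]}}

```text
clock: 7.9
tool_pos: [0.5303, 0.0346, 0.1689]
ee_rot: [1.027, 2.969, 0.0]
force: [-1.8, -0.6, -1.5]
gripper_width: 0.0137
gripper_force: 45.0
```

```bash
python3 -c "
from workcell import sense
s=sense();print(s['force'],s['moment'],s['tool_pos'],s['ee_rot'])"
```

```text
[-1.81094126 -0.58771257 -1.53768672] [-0.01086069  0.19523855  0.0219035 ] [0.53027515 0.03464735 0.16889597] [1.02711430e+00 2.96887487e+00 1.66684332e-04]
```

Converted, 0.28 cm is 0.0028, 0.26 cm is 0.0026.

>>> {"api": "send_rows", "payload": {"motion": [[0, 0, 0.0004, 0], [0, 0, 0.0008, 0], [0, 0, 0.0012, 0], [0, 0, 0.0016, 0], [0, 0, 0.002, 0], [0, 0, 0.0023, 0], [0, 0, 0.0026, 0], [0, 0, 0.0028, 0], [0, 0, 0.0028, 0], [0, 0, 0.0028, 0]]}}

```text
clock: 8.73
tool_pos: [0.5303, 0.0347, 0.1664]
ee_rot: [1.027, 2.969, 0.0]
force: [-3.5, -1.1, 5.8]
gripper_width: 0.0135
gripper_force: 45.0
```

```bash
cat > r4.py <<'E'
from fit import *
snap("top","pics/t4.png"); snap("scene","pics/s4.png")
s=sense();print(s['force'],s['moment'],s['tool_pos'],s['ee_rot'],s['clock'])
t=cv2.imread("pics/t4.png")
a=cv2.imread("pics/s4.png")[160:270,225:335];b=t[160:270,225:335]
cv2.imwrite("pics/c4.png",cv2.resize(np.hstack([a,b]),None,fx=3.6,fy=3.6,interpolation=cv2.INTER_CUBIC))
L2=[((.108,-.048),(.108,-.020)),((.095,-.052),(.045,-.052)),((-.108,.048),(-.108,.020)),((-.100,.052),(-.075,.052))]
l,r,k=fit("top",t,L2,.127,[.5311,.0364,np.radians(141.9)],w=3); print(l,np.degrees(l[2]),r)
E
python3 r4.py
```

```text
[-2.9292 -0.076   6.2969] [-0.0673  0.6701  0.0149] [0.5303 0.0347 0.1665] [1.0269 2.9688 0.0005] 8.8333
[0.5312 0.0367 2.4738] 141.7382885462077 0.11620698987897549
```

View pics/c4.png

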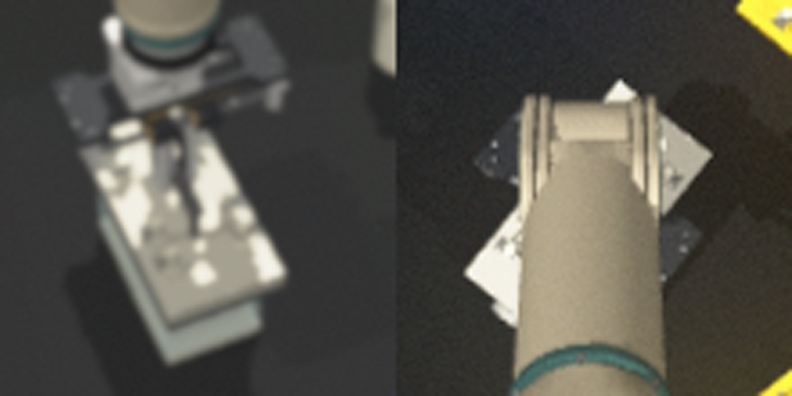

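The lid is square: its yaw is 141.7°, against 141.9° for the manifold. It sits at the target, with about 3.1 mm of squeeze by both force and height. I'll press slightly more for margin and ease the small side load.

>>> {"api": "send_rows", "payload": {"motion": [[0.0001, -0.0001, 0.0002, 0], [0.0002, -0.0002, 0.0004, 0], [0.0003, -0.0002, 0.0006, 0], [0.0003, -0.0002, 0.0008, 0], [0.0003, -0.0002, 0.0009, 0], [0.0003, -0.0002, 0.0009, 0], [0.0003, -0.0002, 0.0009, 0], [0.0003, -0.0002, 0.0009, 0], [0.0003, -0.0002, 0.0009, 0], [0.0003, -0.0002, 0.0009, 0]]}}

```text
clock: 9.67
tool_pos: [0.5303, 0.0347, 0.1659]
ee_rot: [1.027, 2.968, 0.001]
force: [-3.0, -0.1, 7.9]
gripper_width: 0.0133
gripper_force: 45.0
```

```bash
python3 -c "
from workcell import sense
s=sense();print(s['force'],s['moment'],s['tool_pos'],s['ee_rot'])"
```

```text
[-2.99929994 -0.07483771  7.92736696] [-0.06261314  0.7532185  -0.00524676] [0.53031548 0.03466142 0.16589496] [1.02683456e+00 2.96794987e+00 9.24763903e-04]
```

```bash
python3 -c "
from workcell import sign_off
print(sign_off())"
```

```text
the job is handed in; nothing more can be done
None
```

The lid is seated over the pin and lies square, with the gasket squeezed about 3.6 mm by my force and height estimates; I handed the job in at about 9.7 s, still gripping the handle and pressing.

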